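# Seat a laryngoscope handle, shut the box and scan its tag

### The arm

A 6-joint arm with a two-finger parallel gripper is mounted at the origin on a cart in front of the work surface, level with it; the furniture and walls round the work are solid. World frame = base frame: x ahead of the robot, y to its left, z up, the work surface at z = 0. Lengths are in m, angles in rad, forces in N, time in s.
With the tool pointing down it reaches from about 0.35 to 0.8 m from the base axis. Payload 7.3 kg.
Tool frame: the origin (TCP) lies midway between the tips of the shut fingers; the grasp point (between the pads) lies 19 mm behind it; z points along the fingers, y is the line along which they close (so a half turn about z gives the same grasp; the last joint's range is limited). The gripper opens to 85 mm and grips with 20 to 120 N. Pads are 22 mm wide; open, the fingers measure 114 mm over their backs; the gripper's body (76 mm by 85 mm) begins 54 mm behind the grasp point. The pads swing forward as they close: fully open they stand 13 mm farther back than shut.
Start: joints at [0.955, 0.342, 1.524, -0, 1.275, -0.146], TCP at [0.238, 0.468, 0.231] pointing down, gripper open.
Joint ranges: [-2.53, 2.53], [-0.77, 2.02], [0.04, 2.7], [-1, 4.14], [0.28, 2.66], [-3.11, 3.11]. Speed limits (rad/s): [2.57, 2.57, 3.14, 3.14, 3.14, 3.14].

### API

Orientations are given as a rotation vector (axis times angle).
In Python, from cell import env gives the robot as it stands. Calls block until the motion is done:
- env.move_pose(position, orientation): joint-space move of the TCP to a pose.
- env.movel(position, rot=None, v=0.15, f_stop=None): straight line of the TCP; rot=None keeps the orientation; v is the mean speed in m/s. With f_stop (N) it stops when the force on the tool has changed by that much, and returns True; else False.
- env.goto_joints(angles): joint-space move.
- env.move_gripper(opening, newtons=None): finger opening in m; newtons is the grip in N (None keeps the last); returns when the fingers have stopped.
- env.wait(seconds).
- env.ik(position, orientation): joint angles nearest the present ones, or None.
- env.read_camera(name): name is "scene" or "top"; returns a dict with "frame" (384x512x3 uint8, red, green, blue), "mtx" (3x3 intrinsics, pixels), "k1" (the pictures are not rectified: a ray, as slopes to the right and down, at radius r is drawn at 1 + k1 r^2 times it, then the intrinsics apply), "T" (4x4, takes a point from camera to world coordinates). Camera axes: x right, y up, looking along -z (the intrinsics and any distortion apply to the point x, -y, -z); pixel columns grow to the right and rows downward; lengths in m; the calibration is good to about 2 mm. A picture is of the moment at which its call begins. There is no depth.
A pose or a line that the arm cannot do raises env.MotionError and nothing moves.
- env.sign_off(): hands the job in; it is judged then, once.
Trained networks look in the newest picture that a camera, given by its name, has taken for a name from the list of things; names that differ only in an ending like _2 or _b are one class to them, and where a whole thing is asked for, a point or a joint stands for the part that bears it (a point fixed in the world has none). Each returns a list of dicts, best first, with "confidence" (0 to 1); they miss things now and then, are a little off and sometimes report something else, mostly with a low value. They report only what shows in the picture. A call takes as long as a camera call. They do not tell look-alikes from the thing itself.
- env.find_in(camera, thing): "bbox" ([centre column, centre row, width, height] in pixels, round what is visible of it).
- env.pinpoint(camera, thing): "xy" ([column, row] in pixels: a listed point, or the origin of a listed thing).
Readings, each from a call of its own:
- env.get_time_s(): time.
- env.get_qpos(): joint angles.
- env.get_qd(): joint speeds.
- env.get_tau(): joint torques, N m.
- env.get_tool_pos(): TCP position.
- env.get_eef_rot(): TCP orientation.
- env.get_ft_force(): force on the tool from outside, world axes, zero at the start.
- env.get_torque(): the same for the moment, N m.
- env.get_opening(): finger opening in m.
- env.get_finger_force(): force on a finger pad.
Only numpy, scipy, OpenCV 4.12 (cv2) and the standard library are available. Lean on these libraries where they do the work, as an engineer would, in place of code of your own. Each camera call takes 0.05 s, during which the arm holds its last target. There are 200 camera calls.

### The job

Book the open instrument box in for sterilising: gently press the laryngoscope handle fully home in both its holders, and only then shut the box lid over it. Take the bar-code reader from its rest, aim it squarely at the middle of the tag on the lid from about 10 cm with its reading line along the tag, hold it still there for two seconds without touching the box with it, and lay it back in its rest as it was. Leave everything else on the table where it is.

Things in the scene. Friction and masses are not known exactly. Their poses are not given: they have to be found in the camera images.
- box: Steel instrument box, fixed, its lid standing open. Origin: on the table under it; walls 2 mm, x -44 to +49 mm, y -93 to +93 mm, rim 40 mm high; x points to the hinge side, y along its length, z up. Inside lies the blue insert with two holders for the laryngoscope handle, which lies along y.
- box_lid (a joint): Lid angle, rad: 0 shut, 1.57 upright, 1.75 fully open. Hinge axis along the box's y at x = +52, z = 40 mm of the box. A 2 mm plate reaching 97 mm from the hinge (tab in the middle 106 mm), 188 mm long, 0.1 kg. Damped: it stays where it is left near upright and sinks slowly when lower. Shut, its top is 42 mm over the table.
- tag (a point): Bar-code tag, 30 x 66 mm, riveted to the outside of the lid. Origin: its centre; y along its length (across the bars, parallel to the box's y), z straight out of its face. With the lid shut it faces up, 42 mm above the table, at x = +2, y = 0 mm of the box.
- laryngoscope: Slim steel laryngoscope handle: rod 22 mm across, 150 mm long, 0.15 kg. Origin: mid-axis; y along it. It lies on its holders, axis 36 mm above the insert's origin: the lid cannot shut. Each holder yields to 3 to 15 N and grips the handle at any depth (it sinks only slowly by itself); home on both hard saddles its axis is 22 mm above the insert's origin. Pressing one end lifts the other slightly. Over 60 N harms it.
- cap_end (a point): Point on the handle's axis 42 mm from its middle toward its plain capped end (handle y = -42 mm), about over one holder: press here from above.
- fitting_end (a point): Point on the handle's axis 42 mm from its middle toward its blade-fitting end (handle y = +42 mm), about over the other holder: press here from above.
- reader: Cordless bar-code reader, 0.17 kg: straight black handle 28 mm wide, 26 high, with rounded edges, and a grey head bent down at its front. Origin: centre of the handle's section at the place to grip (handle from x = -88 to +52 mm); x along the handle to the head, y across, z up. In its rest the origin is 62 mm above the table and the handle's sides are free from x = -50 to +10 mm.
- reader_head: Reader's head, 60 mm wide. Origin: window centre, at x +86, y 0, z -31 mm of the reader. x: reading direction, out of the window, 50 degrees down from the handle's x; y: the reading line. Reads by itself, held still, with the tag's centre 60 to 140 mm ahead and within 10 mm of the x axis, x within 20 degrees of square to the tag, line within 15 degrees of the tag's length (either way).
- rest: Black and grey desk rest of the reader, base 150 x 84 x 8 mm, fixed. Origin: on the table; x along the cradled reader to its head, z up. Forks at x = -68 and +26 mm (12 mm thick) carry the handle: bottoms 49 mm, ears up to 70 mm high, 34 mm apart, flared. At home the reader's origin is 62 mm above the rest's origin, with the same axes.
- kidney_dish: Bystander, leave alone: steel kidney dish with instruments, 95x202x34 mm, right of the work. Origin: centre of its underside.
- pouch: Bystander, leave alone: sealed peel pouch, 190x90x15 mm, at the left edge. Origin: centre of its underside.
- strip_box: Bystander, leave alone: white and green carton, 60x88x30 mm, behind the work. Origin: centre of its underside.
- blade_box: Bystander, leave alone: blue carton, 70x70x34 mm, behind the work. Origin: centre of its underside.
- insert: Blue insert on the box floor (it sits 0 to 2.5 mm higher from box to box), with two holders at x = -8, y = -42 and +42 mm: a hard saddle between two sprung rubber jaws, 18 mm wide, tops 34 mm above this origin. Origin: the box's origin, up to 2.5 mm above it; same axes.
Mind the look-alikes: they are no part of the job. There is more than one size of the laryngoscope; the job needs the larger. Leave any turquoise look-alike of the rest alone.

How it is judged:
By the outcome, as a careful person would: the job done as asked, in the order asked, and still so for the second after the job is handed in, with the robot touching nothing.
It also fails if it takes over 67 s, if anything falls off the work surface, if the arm or the gripper's body presses on something with over 40 N, if the wrist force passes 120 N, or if a joint passes its speed limit or range.

## Working session

There is one attempt and no reset: what is moved stays moved. The work goes in short steps, each a Python script; the robot and the scene stay as the last script left them, time stands still between calls to the robot, and variables do not carry over. Pictures are saved under pics/ and viewed, at most 10 in all, crops included, and the job is handed in when it is done.

```bash
ls; mkdir -p pics
cat > h.py <<'E'
import numpy as np, cv2
from cell import env
from scipy.spatial.transform import Rotation as R
def ray(c,px):
    K=c["mtx"];d=np.array([(px[0]-K[0,2])/K[0,0],(px[1]-K[1,2])/K[1,1]]);u=d.copy()
    for _ in range(30): u=d/(1+c["k1"]*(u@u))
    T=np.array(c["T"]);return T[:3,3],T[:3,:3]@np.array([u[0],-u[1],-1])
def at(c,px,z):
    o,d=ray(c,px);return o+d*(z-o[2])/d[2]
def proj(c,p):
    T=np.array(c["T"]);q=T[:3,:3].T@(np.array(p)-T[:3,3]);u=np.array([q[0],-q[1]])/-q[2]
    u=u*(1+c["k1"]*(u@u));K=c["mtx"];return np.array([K[0,0]*u[0]+K[0,2],K[1,1]*u[1]+K[1,2]])
E
python3 - <<'E'
from h import *
for n in("scene","top"):
    c=env.read_camera(n);cv2.imwrite(f"pics/{n}0.png",cv2.resize(c["frame"][:,:,::-1],(800,600)))
    print(n,np.round(c["T"],3).tolist(),c["k1"],c["mtx"][0])
    for t in["box","laryngoscope","cap_end","fitting_end","reader","reader_head","rest","tag","insert","kidney_dish"]:
        print(t,[(np.round(d["xy"]).tolist(),round(d["confidence"],2)) for d in env.pinpoint(n,t)][:4])
E
```

```text
pics
scene [[0.731, 0.292, -0.617, -0.429], [-0.682, 0.333, -0.651, -1.086], [0.015, 0.897, 0.443, 0.792], [0.0, 0.0, 0.0, 1.0]] 0.03477567270245569 [452.18152607   0.         253.95324286]
box [([225.0, 186.0], 0.95), ([223.0, 178.0], 0.32)]
laryngoscope [([190.0, 201.0], 0.6), ([219.0, 178.0], 0.54), ([272.0, 207.0], 0.33)]
cap_end [([224.0, 185.0], 0.45), ([189.0, 198.0], 0.45)]
fitting_end [([199.0, 202.0], 0.64), ([216.0, 177.0], 0.49), ([289.0, 209.0], 0.31)]
reader [([271.0, 210.0], 0.92)]
reader_head [([288.0, 210.0], 0.46)]
rest [([275.0, 226.0], 0.98), ([293.0, 262.0], 0.59), ([157.0, 172.0], 0.15)]
tag [([234.0, 162.0], 0.97)]
insert [([224.0, 190.0], 0.65)]
kidney_dish [([349.0, 248.0], 0.81)]
top [[-0.004, 0.99, -0.141, 0.443], [-1.0, -0.002, 0.011, -0.001], [0.011, 0.141, 0.99, 1.27], [0.0, 0.0, 0.0, 1.0]] 0.0018361805005986597 [399.21066977   0.         253.44741763]
box [([202.0, 204.0], 0.65), ([314.0, 222.0], 0.34)]
laryngoscope [([203.0, 209.0], 0.57), ([206.0, 251.0], 0.53), ([248.0, 146.0], 0.27)]
cap_end [([196.0, 255.0], 0.74), ([216.0, 211.0], 0.57), ([203.0, 210.0], 0.29)]
fitting_end [([204.0, 206.0], 0.72), ([187.0, 202.0], 0.56), ([215.0, 248.0], 0.5)]
reader [([314.0, 223.0], 0.6)]
reader_head [([304.0, 194.0], 0.59), ([202.0, 209.0], 0.34)]
rest [([309.0, 220.0], 0.76), ([364.0, 247.0], 0.56)]
tag [([201.0, 185.0], 0.78)]
insert [([202.0, 207.0], 0.91), ([310.0, 224.0], 0.51)]
kidney_dish [([388.0, 200.0], 0.93), ([200.0, 202.0], 0.2)]
```

View pics/scene0.png

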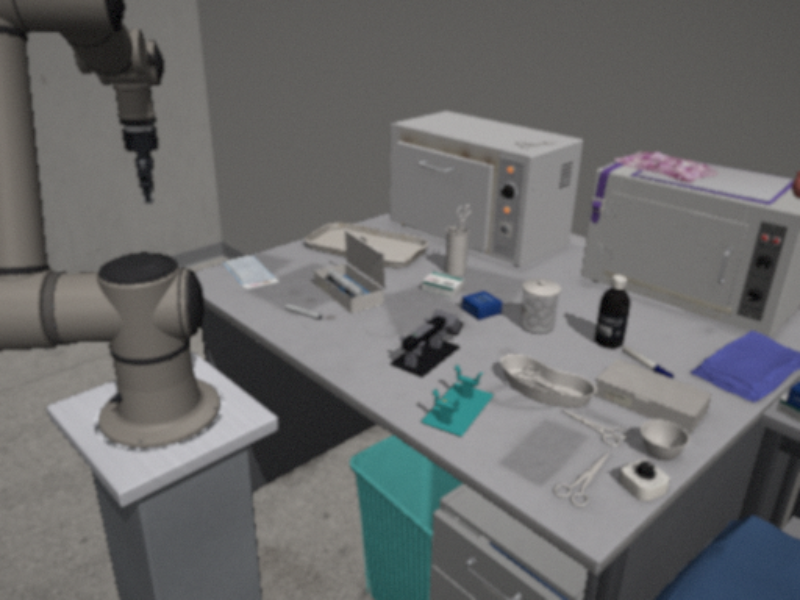

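Run:
```python
import cv2
i=cv2.imread("pics/top0.png")
c=i[200:500,220:620]
cv2.imwrite("pics/topcrop.png",cv2.resize(c,(800,600),interpolation=cv2.INTER_CUBIC))
```

```text
(no output)
```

View pics/topcrop.png

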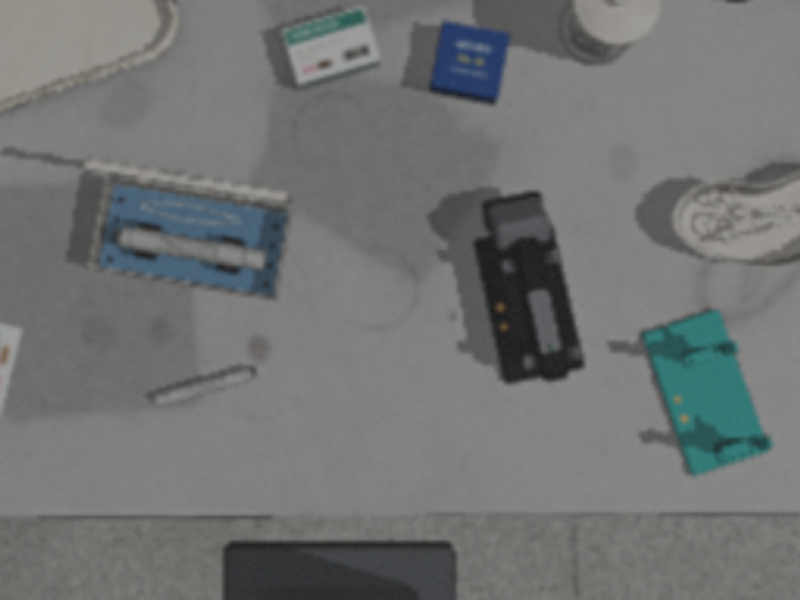

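The laryngoscope candidates, as top-camera 512-px positions, are the one in the box at (202,206), about 147 mm long, and a loose one at (206,251), about 110 mm. The larger one in the box is the one meant. The rest candidates are the black one carrying the reader at (310,221) and an empty turquoise one at (364,247), so the black one is meant.

I'll fit the poses and check them with an enlarged overlay.

```bash
cat > fit.py <<'E'
from h import *
cs=[env.read_camera("top") for _ in range(4)]
c=cs[0];f=np.mean([k["frame"] for k in cs],0).astype(np.uint8)
hsv=cv2.cvtColor(f,cv2.COLOR_RGB2HSV)
def comp(m,seed):
    n,l=cv2.connectedComponents(m.astype(np.uint8));
    ys,xs=np.nonzero(l); i=np.argmin((xs-seed[0])**2+(ys-seed[1])**2)
    return l==l[ys[i],xs[i]]
def rect(m,z):
    ys,xs=np.nonzero(m);p=np.array([at(c,(x,y),z)[:2] for x,y in zip(xs,ys)])
    r=cv2.minAreaRect((p*1000).astype(np.float32));return p,r
# insert
blue=comp((hsv[...,0]>95)&(hsv[...,0]<125)&(hsv[...,1]>70),(200,215))
p,r=rect(blue,.012);print("insert rect mm",r)
# handle: bright low-sat pixels inside hull of the insert
hull=np.zeros(blue.shape,np.uint8);ys,xs=np.nonzero(blue)
cv2.fillConvexPoly(hull,cv2.convexHull(np.stack([xs,ys],1).astype(np.int32)),1)
hm=comp((hull>0)&(hsv[...,1]<60)&(hsv[...,2]>100),(202,206))
p,r=rect(hm,.037);m=p.mean(0);w,v=np.linalg.eigh(np.cov(p.T));d=v[:,1]*np.sign(v[1,1])
print("handle",r,"mean",m,"yaw of y axis",np.degrees(np.arctan2(-d[0],d[1])))
dark=comp((hsv[...,2]<75),(312,235))
p,r=rect(dark,.03);print("dark",r)
s=env.read_camera("scene")
def tri(t,a,b):
    o1,d1=ray(c,a);o2,d2=ray(s,b);A=np.stack([d1,-d2],1);k=np.linalg.lstsq(A,o2-o1,rcond=None)[0]
    p,q=o1+k[0]*d1,o2+k[1]*d2;print(t,"tri",np.round((p+q)/2,4),"gap",round(np.linalg.norm(p-q),4))
for t in["box","tag","reader","reader_head","rest","insert"]:
    a=env.pinpoint("top",t);b=env.pinpoint("scene",t)
    if a and b: tri(t,a[0]["xy"],b[0]["xy"])
    z=dict(box=0,tag=.09,reader=.062,reader_head=.031,rest=0,insert=.001)[t]
    if a: print("  top@z",np.round(at(c,a[0]["xy"],z),4), "scene@z",np.round(at(s,b[0]["xy"],z),4) if b else "")
S=6;x0,y0=165,175
np.save("avg.npy",f)
img=cv2.resize(f[y0:y0+75,x0:x0+100,::-1],None,fx=8,fy=8,interpolation=cv2.INTER_CUBIC);cv2.imwrite("pics/boxzoom.png",img)
img=cv2.resize(f[185:260,270:370,::-1],None,fx=8,fy=8,interpolation=cv2.INTER_CUBIC);cv2.imwrite("pics/restzoom.png",cv2.convertScaleAbs(img,alpha=2))
E
python3 fit.py
```

```text
insert rect mm ((569.362548828125, 147.58233642578125), (174.71420288085938, 83.54840850830078), 79.99939727783203)
handle ((558.3367919921875, 144.41600036621094), (144.0591278076172, 18.300060272216797), 80.38143157958984) mean [0.55759947 0.14379149] yaw of y axis -9.63111316966688
dark ((518.161376953125, -183.73602294921875), (187.9715576171875, 81.59935760498047), 11.51735782623291)
box tri [0.5705 0.1429 0.0064] gap 0.0164
  top@z [0.5648 0.1488 0.    ] scene@z [0.585  0.1476 0.    ]
tag tri [0.6189 0.1361 0.092 ] gap 0.0105
  top@z [0.6151 0.1397 0.09  ] scene@z [0.6262 0.1365 0.09  ]
reader tri [ 0.5485 -0.2315  0.0977] gap 0.103
  top@z [ 0.5149 -0.1993  0.062 ] scene@z [ 0.6483 -0.2159  0.062 ]
reader_head tri [ 0.6315 -0.1968  0.0479] gap 0.0698
  top@z [ 0.6089 -0.1737  0.031 ] scene@z [ 0.6901 -0.1936  0.031 ]
rest tri [ 0.5164 -0.1922  0.0055] gap 0.0101
  top@z [ 0.5206 -0.1965  0.    ] scene@z [ 0.5183 -0.1835  0.    ]
insert tri [ 0.5699  0.1479 -0.0176] gap 0.0145
  top@z [0.5625 0.1503 0.001 ] scene@z [0.5524 0.115  0.001 ]
```

View pics/boxzoom.png

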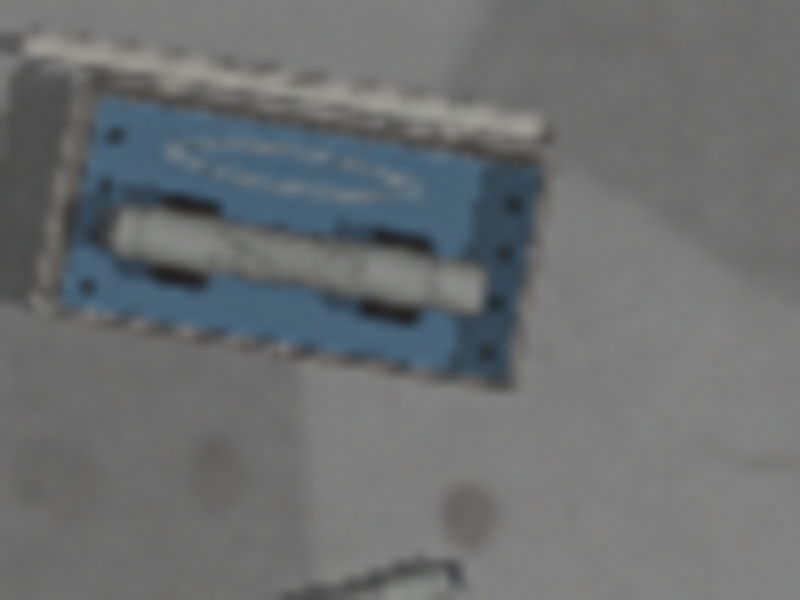

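View pics/restzoom.png

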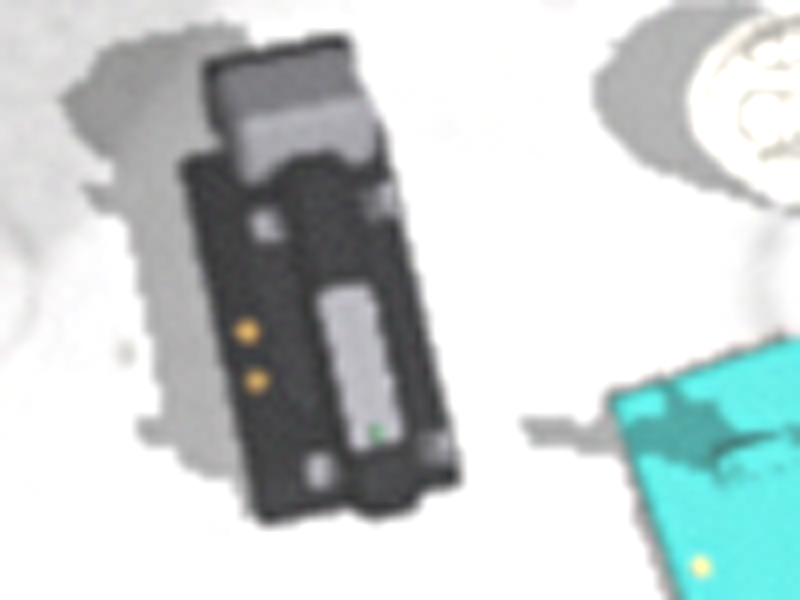

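The crops show the box with the handle lying from (110,228) to (487,287). The reader is in its black rest, with base corners at (183,163), (262,522) and (460,482), and its label strip runs from (346,289) to (378,442). I'll convert these to metric positions and check IK for the planned poses.

```bash
cat > m.py <<'E'
from h import *
c=env.read_camera("top")
def P(u,x0,y0,z): return at(c,(x0+(u[0]+.5)/8-.5,y0+(u[1]+.5)/8-.5),z)[:2]*1000
for u in[(35,312),(513,385)]: print("rim",P(u,165,175,.04))
print("rim r far",P((545,165),165,175,.04))
for u in[(110,228),(487,287)]: print("hdl",P(u,165,175,.037))
for u in[(183,163),(262,522),(460,482)]: print("base",P(u,270,185,.008))
for u in[(346,289),(378,442),(385,508)]: print("axis",P(u,270,185,.075))
print("head front mid",P((280,55),270,185,.06))
for yaw in(-10,80,170):
  for tilt in(40,30,25):
    for s in(1,-1):
      pass
def tool(yaw,pitch,flip):  # reader frame -> tool with y across
    Rr=R.from_euler('ZY',[yaw,pitch],degrees=True)
    Rt=Rr*R.from_matrix(np.array([[1,0,0],[0,-1,0],[0,0,-1]]).T)
    if flip: Rt=Rt*R.from_euler('z',180,degrees=True)
    return Rr,Rt
q0=env.get_qpos()
for name,pos in(("pick",[.512,-.185,.045]),):
  for fl in(0,1): print(name,fl,env.ik(pos,tool(12,0,fl)[1].as_rotvec()))
tag=np.array([.568,.143,.042])
for yaw in(-10,170):
  for pitch in(40,30,25):
    for fl in(0,1):
      Rr,Rt=tool(yaw,pitch,fl)
      w=np.array([.086,0,-.031]);d=np.array([np.cos(np.radians(50)),0,-np.sin(np.radians(50))])
      o=tag-Rr.apply(w+.1*d);tcp=o+Rt.apply([0,0,.017])
      print(yaw,pitch,fl,np.round(tcp,3),env.ik(tcp,Rt.as_rotvec()))
E
python3 m.py
```

```text
rim [537.60714211 245.62500526]
rim [509.06065554  61.83998401]
rim r far [594.09460083  49.88788803]
hdl [570.28540357 218.13222336]
hdl [547.02678333  72.23063063]
base [ 566.41606647 -138.56582534]
base [ 425.50122326 -167.02950838]
base [ 440.70448063 -245.01885803]
axis [ 512.40653625 -191.45794514]
axis [ 455.63556026 -201.96920789]
axis [ 431.38721093 -203.93541225]
head front mid [ 602.70841592 -170.75730492]
pick 0 [-4.87534166e-01  5.93251601e-01  1.69301331e+00 -4.44089210e-16
  8.55327746e-01  8.73822650e-01]
pick 1 [-0.48753417  0.5932516   1.69301331  0.          0.85532775 -2.26777   ]
-10 40 0 [0.512 0.153 0.208] [0.05814568 0.78430456 1.01998601 0.16502586 2.01667086 1.82206783]
-10 40 1 [0.512 0.153 0.208] [ 0.05814568  0.78430456  1.01998601  0.16502586  2.01667086 -1.31952482]
-10 30 0 [0.484 0.158 0.196] [0.08408642 0.63763027 1.25022654 0.13059789 1.76121886 1.82086641]
-10 30 1 [0.484 0.158 0.196] [ 0.08408642  0.63763027  1.25022654  0.13059789  1.76121886 -1.32072624]
-10 25 0 [0.472 0.16  0.188] [0.09968146 0.5712193  1.35881242 0.11491618 1.6330753  1.8276074 ]
-10 25 1 [0.472 0.16  0.188] [ 0.09968146  0.5712193   1.35881242  0.11491618  1.6330753  -1.31398526]
170 40 0 [0.624 0.133 0.208] [ 0.20846825  0.33140353  1.84176519 -0.68605303  0.38892271 -0.6231011 ]
170 40 1 [0.624 0.133 0.208] [ 0.20846825  0.33140353  1.84176519 -0.68605303  0.38892271  2.51849156]
170 30 0 [0.652 0.128 0.196] [ 0.15590621  0.41120259  1.64998162 -0.29122483  0.60044676 -1.03958744]
170 30 1 [0.652 0.128 0.196] [ 0.15590621  0.41120259  1.64998162 -0.29122483  0.60044676  2.10200522]
170 25 0 [0.664 0.126 0.188] [ 0.13388195  0.46218647  1.55008814 -0.19563298  0.72074677 -1.14190868]
170 25 1 [0.664 0.126 0.188] [ 0.13388195  0.46218647  1.55008814 -0.19563298  0.72074677  1.99968398]
```

```bash
cat >> h.py <<'E'
BO=np.array([.5668,.1467,0]);BY=-9.2
RO=np.array([.516,-.190,.062]);RY=11.2
def tool(yaw,pitch=0):
    Rr=R.from_euler('ZY',[yaw,pitch],degrees=True)
    return Rr,Rr*R.from_matrix(np.diag([1.,-1,-1]))
def B(x,y,z): return BO+R.from_euler('z',BY,degrees=True).apply(np.array([x,y,z])/1000)
def st(s=""): print(s,"t",round(env.get_time_s(),2),"p",np.round(env.get_tool_pos(),4),"F",np.round(env.get_ft_force(),1))
E
python3 - <<'E'
from h import *
rv=tool(BY)[1].as_rotvec()
env.move_pose(B(-8,0,110),rv);st()
env.movel(B(-8,0,45),v=.1);st()
print(env.movel(B(-8,0,10),v=.015,f_stop=42));st("press")
env.wait(.3);st()
c=env.read_camera("scene");u=proj(c,B(0,0,60)).astype(int)
cv2.imwrite("pics/press.png",cv2.resize(c["frame"][u[1]-45:u[1]+45,u[0]-60:u[0]+60,::-1],(800,600),interpolation=cv2.INTER_CUBIC))
E
```

```text
t 3.74 p [0.5588 0.1487 0.1102] F [-0.5  0.2 -0.1]
 t 4.54 p [0.5593 0.1481 0.0455] F [-0.2 -0.6  0.3]
True
press t 6.17 p [0.5601 0.1484 0.0221] F [-2.7  0.5  8.7]
 t 6.47 p [0.5601 0.1484 0.0221] F [-2.3 -0.   8.6]
```

View pics/press.png

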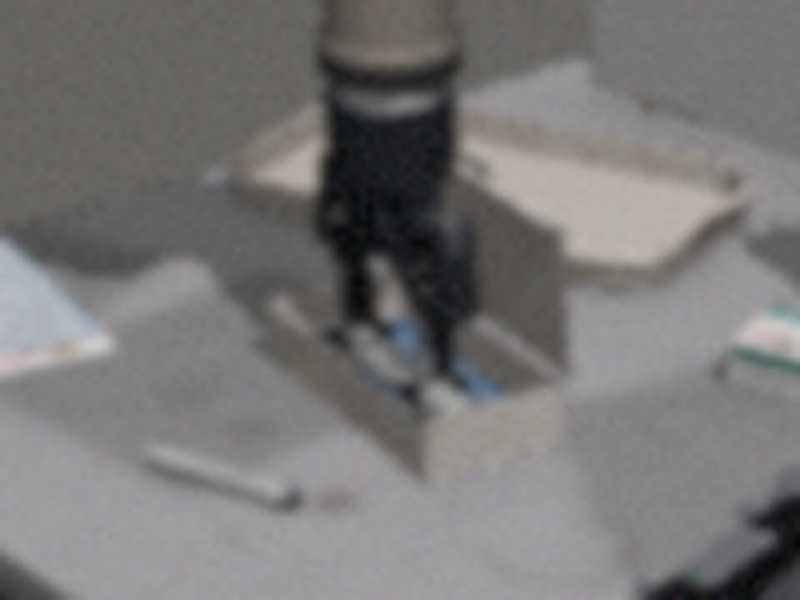

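The picture shows both fingers on the handle inside the box. The stop height matches the handle being home. I'll check each end with shut fingers.

Run:
```python
from h import *
env.movel(B(-8,0,75),v=.12)
env.move_gripper(0)
for y in(-42,42,-42):
    env.movel(B(-8,y,52),v=.12)
    print(y,env.movel(B(-8,y,25),v=.02,f_stop=28));st()
    env.movel(B(-8,y,52),v=.12)
```

```text
-42 True
 t 9.35 p [0.5522 0.1065 0.0349] F [-2.5 -0.7  8.4]
42 True
 t 11.42 p [0.5656 0.1895 0.0349] F [-1.8 -1.4  7.5]
-42 True
 t 13.47 p [0.5522 0.1065 0.0349] F [-2.  -0.2  7.8]
```

Run:
```python
from h import *
def T(th,r=82,w=11): return B(52-r*np.cos(th)+w,0,40+2+r*np.sin(th))
env.movel(B(-8,-42,190),v=.3)
p=T(1.95);env.movel([p[0],p[1],.19],v=.25);env.movel(p,v=.2);st("behind")
for th in np.arange(1.75,.15,-.2):
    env.movel(T(th),v=.15)
st("low")
print(env.movel(T(0)-[0,0,.006],v=.04,f_stop=12));st("shut")
env.wait(.3);env.movel(T(0)+[0,0,.06],v=.2);st()
c=env.read_camera("scene");u=proj(c,B(0,0,40)).astype(int)
print("tag",[ (at(c,d["xy"],.042),d["confidence"]) for d in env.pinpoint("scene","tag")[:2]],B(2,0,42))
cv2.imwrite("pics/lid.png",cv2.resize(c["frame"][u[1]-45:u[1]+45,u[0]-60:u[0]+60,::-1],(800,600),interpolation=cv2.INTER_CUBIC))
```

```text
behind t 15.48 p [0.6587 0.1317 0.1189] F [0.7 0.7 0.3]
low t 17.55 p [0.5529 0.1489 0.0701] F [ 0.4 -0.6  0.2]
True
shut t 18.24 p [0.5487 0.1496 0.042 ] F [-2.   0.6  9.3]
 t 18.99 p [0.548  0.1498 0.102 ] F [-0.7  0.6 -0.5]
tag [(array([0.57690336, 0.13582234, 0.042     ]), 0.87)] [0.56877427 0.14638024 0.042     ]
```

View pics/lid.png

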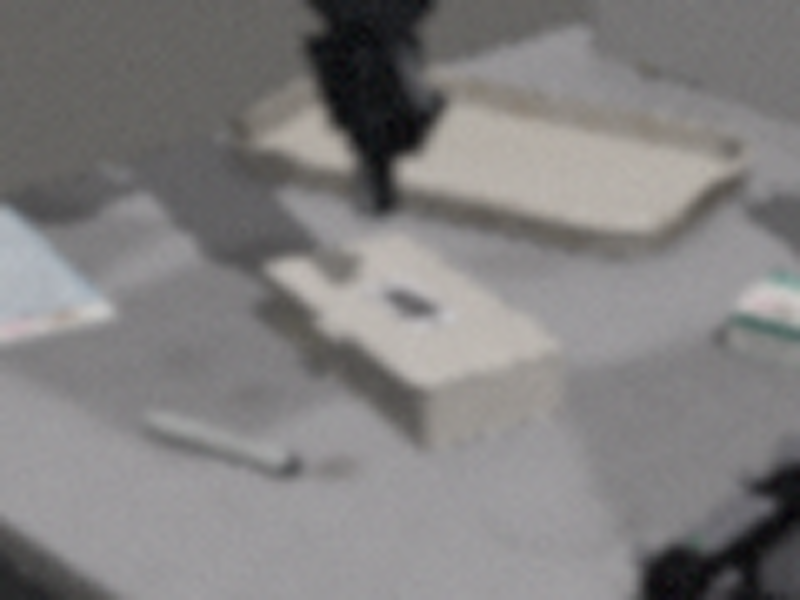

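The lid is shut and flat, with its tag at crop (412,305). The shut stop was at z = 42 mm. Next is the reader, then the tag measured from the top camera.

Run:
```python
from h import *
rv=tool(RY)[1].as_rotvec()
env.movel(np.array(env.get_tool_pos())+[0,0,.08],v=.3)
env.move_pose(RO+[0,0,.1],rv);env.move_gripper(.07)
st("over")
cs=env.read_camera("top")
for t in("tag","box"):print(t,[(np.round(at(cs,d["xy"],.042 if t=="tag" else 0),4),round(d["confidence"],2),np.round(d["xy"],1)) for d in env.pinpoint("top",t)[:2]])
print(proj(cs,B(2,0,42)))
cv2.imwrite("pics/tag.png",cv2.resize(cs["frame"][175:250,165:265,::-1],None,fx=8,fy=8,interpolation=cv2.INTER_CUBIC))
print(env.movel(RO+[0,0,-.018],v=.12,f_stop=8));st("down")
env.move_gripper(0,40);st("grip");print(env.get_opening(),env.get_finger_force())
```

```text
over t 21.46 p [ 0.516 -0.19   0.162] F [ 0.1 -0.8 -0. ]
tag [(array([0.5751, 0.1484, 0.042 ]), 0.94, array([200.7, 201.3]))]
box [(array([0.5677, 0.1473, 0.    ]), 0.78, array([202.6, 205. ]))]
[201.32889127 203.3272369 ]
False
down t 22.74 p [ 0.5165 -0.1902  0.0447] F [-0.3 -0.2 -0.2]
grip t 23.19 p [ 0.5163 -0.1902  0.0446] F [-1.2  0.6  4. ]
0.027558555669611663 40.16739785671234
```

View pics/tag.png

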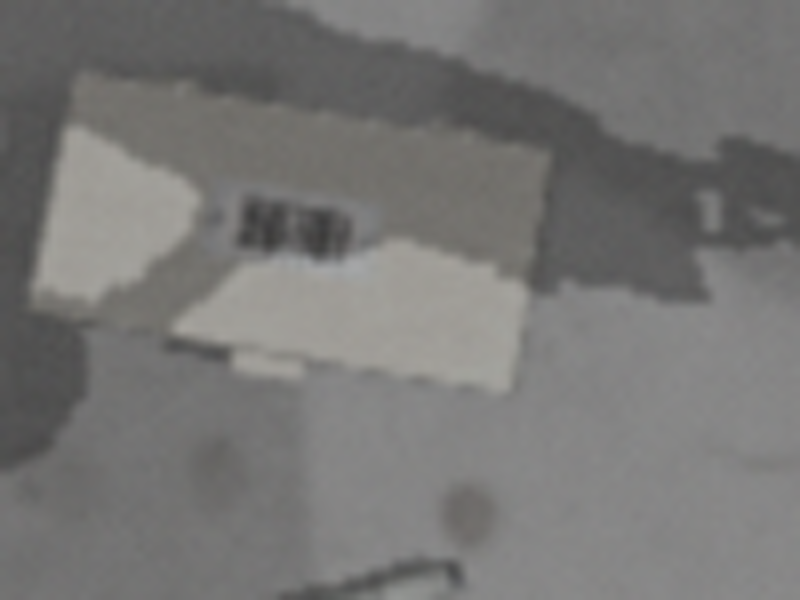

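The tag centre is at crop (293,227), which is full-frame (201.2,202.9) and about (0.571, 0.1465). That agrees with the box model to within 2 mm. The reader is gripped, so I'll lift it and aim.

Run:
```python
from h import *
env.move_gripper(0,60)
g=np.array(env.get_tool_pos());grv=np.array(env.get_eef_rot());np.save("grip.npy",np.r_[g,grv])
env.movel(g+[0,0,.16],v=.15);st("lift");print(env.get_opening())
Rg=R.from_rotvec(grv);Rt_r=tool(0)[1]
loc=Rg.inv().apply(RO-g)  # reader origin in tool
print(loc)
tag=np.array([.571,.1465,.042])
Rr,Rt=tool(BY-.2,40)
d=np.array([np.cos(np.radians(50)),0,-np.sin(np.radians(50))])
o=tag-Rr.apply(np.array([.086,0,-.031])+.1*d);tcp=o-Rt.apply(loc)
env.move_pose(tcp+[0,0,.06],Rt.as_rotvec());env.movel(tcp,v=.08);st("scan");env.wait(.3)
c=env.read_camera("scene");t=env.read_camera("top")
w=tag+[0,0,.1]
print("head scene",[np.round(x["xy"],1) for x in env.pinpoint("scene","reader_head")[:2]],proj(c,w),"top",[np.round(x["xy"],1) for x in env.pinpoint("top","reader_head")[:2]],proj(t,w))
u=proj(c,B(0,0,100)).astype(int)
a=cv2.resize(c["frame"][u[1]-45:u[1]+45,u[0]-40:u[0]+40,::-1],(400,450),interpolation=cv2.INTER_CUBIC)
b=cv2.resize(t["frame"][160:250,165:245,::-1],(400,450),interpolation=cv2.INTER_CUBIC)
cv2.imwrite("pics/scan.png",np.hstack([a,b]))
env.wait(2.2);st();print(env.get_qd())
```

```text
lift t 24.62 p [ 0.5158 -0.1899  0.2035] F [-0.8 -0.1 -1.5]
0.027235800284346072
[-0.00026468 -0.00024412 -0.01737976]
scan t 26.84 p [0.515  0.1556 0.208 ] F [-0.2 -0.7 -2.1]
head scene [array([220.7, 154.1])] [221.93855817 153.77479579] top [] [197.11751433 198.95955101]
 t 29.54 p [0.5148 0.1556 0.2075] F [-0.3 -0.1 -2.5]
[-0.00073923  0.00148077 -0.0003253  -0.00037189 -0.00022534 -0.00028249]
```

View pics/scan.png

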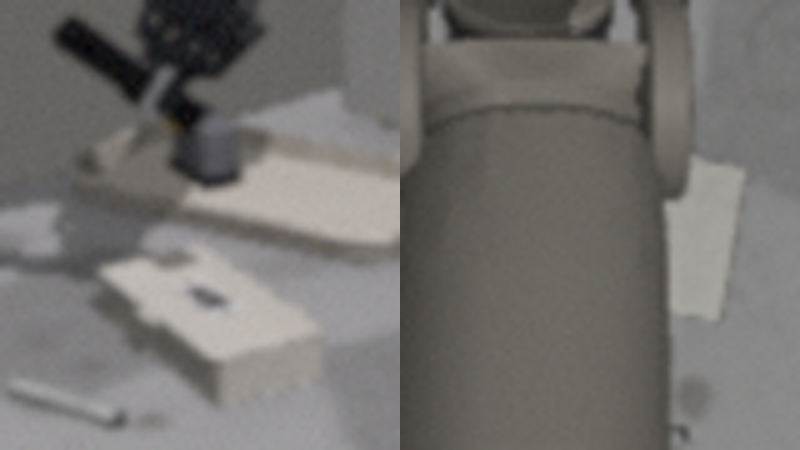

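The scene crop shows the head squarely above the tag, at (220.7,154.1) against a predicted (221.9,153.8). I'll hold a little longer and then return the reader.

Run:
```python
from h import *
env.wait(1.0)
k=np.load("grip.npy");g,grv=k[:3],k[3:]
env.movel(np.array(env.get_tool_pos())+[0,0,.06],v=.15)
env.move_pose(g+[0,0,.16],grv);env.wait(.2)
env.movel(g+[0,0,.03],v=.15);st("near")
print(env.movel(g+[0,0,-.001],v=.03,f_stop=6));st("down");print(g)
env.wait(.2);env.move_gripper(.07);st("open")
env.movel(g+[0,0,.14],v=.15)
env.goto_joints([0.955,0.342,1.524,0,1.275,-0.146]);st("away")
t=env.read_camera("top");f=t["frame"]
print([(n,[(np.round(x["xy"],1),round(x["confidence"],2)) for x in env.pinpoint("top",n)[:1]]) for n in("reader","reader_head","rest","tag")])
i=cv2.convertScaleAbs(cv2.resize(f[185:260,270:370,::-1],(400,300),interpolation=cv2.INTER_CUBIC),alpha=2)
j=cv2.convertScaleAbs(cv2.resize(np.load("avg.npy")[185:260,270:370,::-1],(400,300),interpolation=cv2.INTER_CUBIC),alpha=2)
cv2.imwrite("pics/end.png",np.vstack([np.hstack([j,i]),cv2.resize(f[100:310,100:380,::-1],(800,300))]))
```

```text
near t 33.62 p [ 0.5169 -0.1905  0.0754] F [-0.4 -0.3 -1.9]
True
down t 34.56 p [ 0.5161 -0.1901  0.0446] F [-0.6 -0.   4. ]
[ 0.51632354 -0.19019734  0.04462064]
open t 35.24 p [ 0.5152 -0.1896  0.0435] F [ 0.4 -0.3 -0.1]
away t 38.88 p [0.2384 0.468  0.2313] F [1.2 0.8 0.1]
[('reader', [(array([314.9, 221.1]), 0.62)]), ('reader_head', [(array([302.3, 191.2]), 0.57)]), ('rest', [(array([360.7, 249.3]), 0.88)]), ('tag', [(array([202.7, 202. ]), 0.7)])]
```

View pics/end.png

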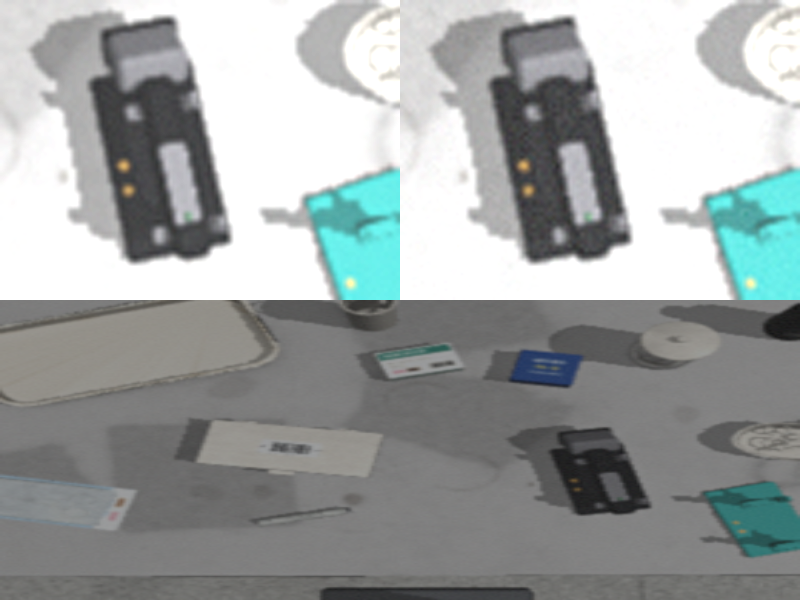

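The reader lies in its rest exactly as before (left and right crops match). The lid is shut with its tag at (290,448), and nothing else has moved.

```bash
python3 -c "
from cell import env;print(env.sign_off())"
```

```text
the job is handed in; nothing more can be done
None
```

The job is handed in, at about 39 s of the 67 s allowed: handle pressed home at both ends, lid shut, reader held square over the tag for over 3 s and laid back in its rest; the reader gives no signal, so I could not confirm the read itself.

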